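# Shut the red gas valve

## Task

The flame of the spectrometer is out for the day: shut off the fuel gas on the small valve panel on the bench. Turn the red handle clockwise, as seen from above, until it is fully shut at its stop, square across its brass pipe, then let go of it. The blue and green valves beside it still feed other instruments, so do not touch their handles.

Things in the scene. Friction and masses are not known exactly. Their poses are not given: they have to be found in the camera images.
- red_grip (a point): Centre of the red handle, an upright wing 42 mm long, 14 mm thick, 34 mm tall (66 to 100 mm above the bench), white line on top. The point is on the vertical turning axis, 83 mm up. z up; x along the wing, y across its thickness; both turn with it. Below the wing: hub 24 mm wide, 4 mm high, then a brass valve body on a fixed panel 165 x 270 mm, 40 mm high. Grasp from above along y.
- red_handle (a joint): Red handle's angle, rad: 0 fully open (wing along its brass pipe, which runs fore and aft on the panel); grows clockwise seen from above; 1.571 fully shut at a hard stop (wing square across the pipe). Starts partly open, 0.2 to 0.65. Steady friction of about 0.08 N m, no spring: stays where it is left.
- blue_handle: Blue handle, a bystander, same shape as the red, partly open (0 to 0.5 rad). Origin on its turning axis at the underside of its hub, 62 mm above the bench, 21 mm below the wing's centre; axes as the red's. The three valves stand in a row 80 mm apart; which colour is where varies. Dials 65 mm behind the valves are 10 mm high.
- green_handle: Green handle, a bystander, same shape as the red, partly open (0 to 0.5 rad). Origin on its turning axis at the underside of its hub, 62 mm above the bench, 21 mm below the wing's centre; axes as the red's.

How it is judged (in metres and radians):
At the end, for the whole second after the job is handed in: The red handle is shut: within about 10 degrees of its stop (joint above 1.39 rad), and at rest (value of joint red_handle above 1.39 rad and velocity of joint red_handle below 0.05 rad/s); the robot touches nothing.
It fails at once if the blue handle is touched (more than 2 N) (contact force between blue_handle and anything else above 2 N).
It fails at once if the green handle is touched (more than 2 N) (contact force between green_handle and anything else above 2 N).
It also fails if it takes over 32 s, if anything falls off the work surface, if the arm or the gripper's body presses on something with over 40 N, if the wrist force passes 120 N, or if a joint passes its speed limit or range.

## Robot

A 6-joint arm with a two-finger parallel gripper is mounted at the origin on a cart in front of the work surface, level with it; the furniture and walls round the work are solid. World frame = base frame: x ahead of the robot, y to its left, z up, the work surface at z = 0. Lengths are in mm, angles in rad, forces in N, time in s.
With the tool pointing down it reaches from about 300 to 775 mm from the base axis. Payload 14.6 kg.
Tool frame: the origin (TCP) lies on the centre line of the jaws, within the pads' length; the fingertips stand 19 mm ahead of it and the grasp point (between the pads) is the TCP (bot.tip_reach is the distance from the TCP to the fingertips, in mm); z points along the fingers, y is the line along which they close (so a half turn about z gives the same grasp; the last joint's range is limited). The gripper opens to 85 mm and grips with 20 to 120 N. Pads are 22 mm wide; open, the fingers measure 114 mm over their backs; the gripper's body (76 mm by 85 mm) begins 54 mm behind the grasp point. The pads swing forward as they close: fully open they stand 13 mm farther back than shut.
Start: joints at [1.077, 0.3, 1.521, -0, 1.321, -0.067], TCP at [227.674, 500.654, 250.281] pointing down, gripper open.
Joint ranges: [-3.03, 3.03], [-0.79, 2.21], [0.23, 2.52], [-1.04, 4.18], [0, 3.07], [-2.55, 2.55]. Speed limits (rad/s): [2.22, 2.22, 2.57, 3.14, 3.14, 3.14].

## Interface

Orientations are given as a unit quaternion [w, x, y, z].
In Python, from rig import bot gives the robot as it stands. Calls block until the motion is done:
- bot.move_to(position, orientation): joint-space move of the TCP to a pose.
- bot.servo_line(position, attitude=None, speed=150, until_force=None): straight line of the TCP; attitude=None keeps the orientation; speed is the mean speed in mm/s. With until_force (N) it stops when the force on the tool has changed by that much, and returns True; else False.
- bot.move_joints(angles): joint-space move.
- bot.move_gripper(opening, grip_force=None): finger opening in mm; grip_force is the grip in N (None keeps the last); returns when the fingers have stopped.
- bot.dwell(seconds).
- bot.ik(position, orientation): joint angles nearest the present ones, or None.
- bot.read_state(): the state.
- bot.read_camera(name): name is "side" or "top"; returns a dict with "image" (400x640x3 uint8, blue, green, red), "depth" (400x640 float32, mm along the optical axis (not along the pixel's ray), 0 where there is no reading), "fovy" (degrees; the focal length in pixels is half the picture's height over the tangent of half this angle, whatever the lens; pixels are square), "cx", "cy" (the principal point, pixels), "eye" and "attitude" of the camera in the world. Camera axes: x right, y down, z forward; pixel columns grow to the right and rows downward; lengths in mm; the calibration is good to about 2 mm. A picture is of the moment at which its call begins.
A pose or a line that the arm cannot do raises bot.MotionError and nothing moves.
- bot.finish_job(): hands the job in; it is judged then, once.
The state is a dict: "clock": time; "joint_positions": joint angles; "qvel": joint speeds; "effort": joint torques, N m; "ee_pos": TCP position; "tool_rot": TCP orientation; "ft_force": force on the tool from outside, world axes, zero at the start; "moment": the same for the moment, N m; "grip_width": finger opening in mm; "grip_force": force on a finger pad.
Only numpy, scipy, OpenCV 4.12 (cv2) and the standard library are available. Lean on these libraries where they do the work, as an engineer would, in place of code of your own. Each camera call takes 0.05 s, during which the arm holds its last target. There are 200 camera calls.

## Working session

There is one attempt and no reset: what is moved stays moved. The work goes in short steps, each a Python script; the robot and the scene stay as the last script left them, time stands still between calls to the robot, and variables do not carry over. Pictures are saved under pics/ and viewed, at most 10 in all, crops included, and the job is handed in when it is done.

```bash
ls; mkdir -p pics; python3 - <<'E'
from rig import bot
import cv2
for n in("top","side"):
    c=bot.read_camera(n); cv2.imwrite(f"pics/{n}0.png",c["image"]); print(n,c["fovy"],c["cx"],c["cy"],c["eye"],c["attitude"])
E
```

```text
pics
top 45.117073647509244 318.02734518039466 202.8980419377976 [448.59539571  -8.35886089 946.35160215] [-0.03327316  0.71402279 -0.69844215  0.03525501]
side 47.850869923105975 309.1557167158089 197.9465450486628 [  92.09476899 -681.53391686  427.61572929] [-0.54757554  0.78892071 -0.22131543  0.1696603 ]
```

View pics/top0.png

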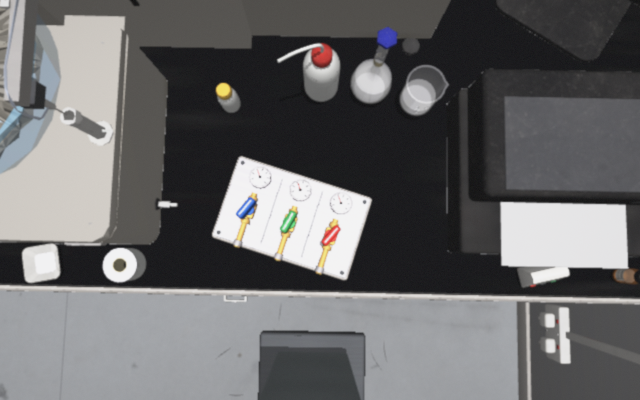

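View pics/side0.png

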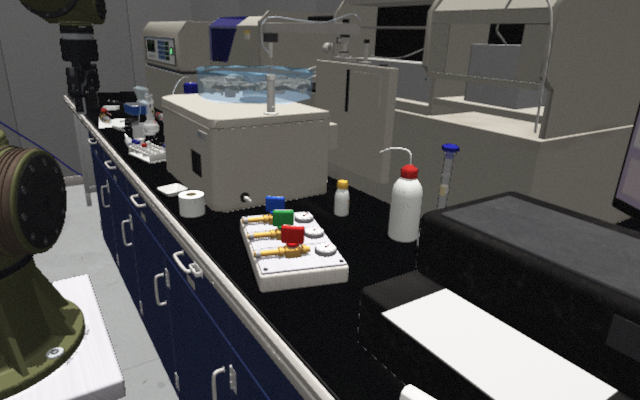

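```bash
python3 - <<'E'
import cv2
i=cv2.imread("pics/top0.png")[145:285,200:380]
cv2.imwrite("pics/crop.png",cv2.resize(i,None,fx=4.2,fy=4.2,interpolation=cv2.INTER_CUBIC))
E
```

```text
(no output)
```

View pics/crop.png

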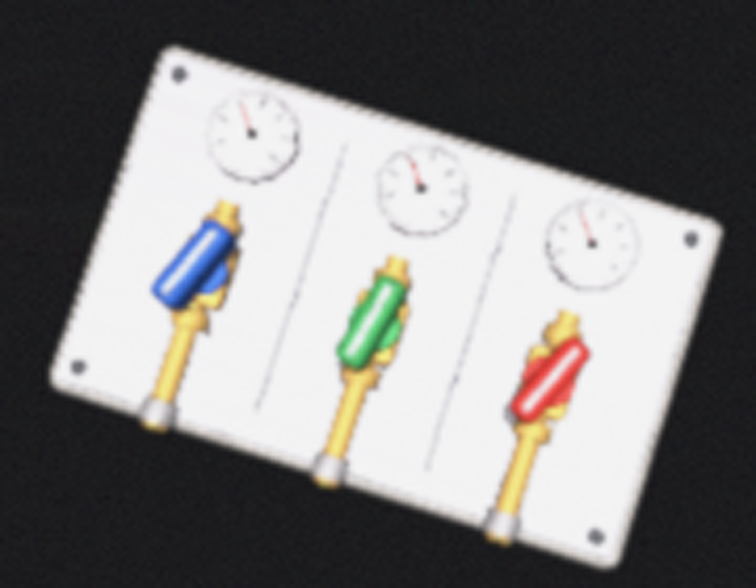

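The crop shows the red wing's top running from (519,415) to (582,346), green from (346,360) to (400,282), blue from (162,300) to (225,228). The panel's rear edge runs from (175,45) to (720,225). Red is the right end valve.

```bash
cat > h.py <<'E'
from rig import bot
import numpy as np, cv2
from scipy.spatial.transform import Rotation as R
def cam(n):
    c=bot.read_camera(n); c["R"]=R.from_quat(c["attitude"],scalar_first=True).as_matrix(); c["f"]=200/np.tan(np.radians(c["fovy"]/2)); return c
def atz(c,u,v,z):
    d=c["R"]@[(u-c["cx"])/c["f"],(v-c["cy"])/c["f"],1]; return c["eye"]+d*(z-c["eye"][2])/d[2]
def down(yaw):  # wing x along yaw; tool z down, tool y across the wing
    x=np.array([np.cos(yaw),np.sin(yaw),0]); z=np.array([0,0,-1.]); return R.from_matrix(np.c_[x,np.cross(z,x),z]).as_quat(scalar_first=True)
E
python3 - <<'E'
from h import *
c=cam("top")
g=lambda p,z:atz(c,p[0]/4.2+200,p[1]/4.2+145,z)
for n,a,b in(("red",(519,415),(582,346)),("green",(346,360),(400,282)),("blue",(162,300),(225,228))):
    A,B=g(a,100),g(b,100);d=B-A;print(n,(A+B)/2,np.linalg.norm(d),np.arctan2(d[1],d[0]))
d=g((720,225),40)-g((175,45),40);pipe=np.arctan2(d[1],d[0])+np.pi/2;print("pipe",pipe,np.linalg.norm(d))
p=[g((519,415),100)/2+g((582,346),100)/2][0];p[2]=180
for yaw in(pipe-.4,pipe-np.pi/2,pipe-.4+np.pi,pipe+np.pi/2):
    q=bot.ik(p,down(yaw));print(yaw,q)
# depth-based check of top height
D=c["depth"];print(D[233:238,328:334].astype(int))
E
```

```text
red [473.82988506 -33.99866712 100.        ] 39.05357503730244 -0.720466316697437
green [497.07308154  40.81983146 100.        ] 39.655348456658814 -0.5790566950268392
blue [519.35047397 116.81267516 100.        ] 39.963525307126126 -0.686421080363347
pipe -0.29935528800248523 260.1767950749894
-0.6993552880024853 [-1.48751398e-01  2.08571141e-01  1.80945275e+00 -4.44089210e-16
  1.12356876e+00  2.12140022e+00]
-1.8701516147973818 None
2.442237365587308 [-1.48751398e-01  2.08571141e-01  1.80945275e+00 -4.44089210e-16
  1.12356876e+00 -1.02019244e+00]
1.2714410387924113 [-1.48751398e-01  2.08571141e-01  1.80945275e+00 -4.44089210e-16
  1.12356876e+00  1.50603890e-01]
[[846 848 846 846 846 846]
 [846 846 847 845 849 846]
 [845 847 844 845 846 845]
 [845 844 844 844 846 844]
 [845 844 847 845 847 847]]
```

```bash
python3 - <<'E'
from h import *
s=bot.read_state()
bot.servo_line([165,363,260],speed=250)
p=[473.8,-34,190]
bot.move_to(p,down(-.72+np.pi))
bot.move_gripper(45,25)
s=bot.read_state();print(s["clock"],s["ee_pos"],s["joint_positions"],s["grip_width"])
for n in("top","side"):cv2.imwrite(f"pics/{n}1.png",cv2.resize(cam(n)["image"][120:320,180:480],None,fx=2.6,fy=2.6))
E
```

```text
3.225 [473.78284492 -33.9120563  190.02185919] [-1.48589069e-01  1.95923826e-01  1.79907288e+00  8.78240994e-06
  1.14659892e+00 -9.99529891e-01] 45.184398728463734
```

View pics/side1.png

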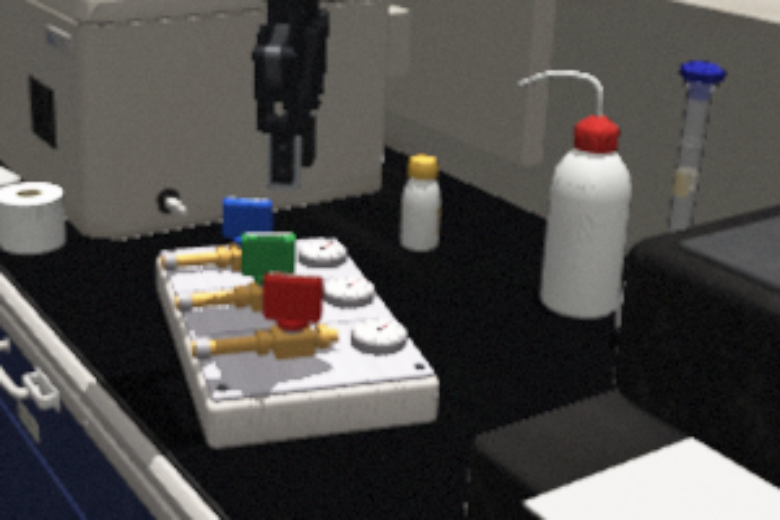

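The side view shows the jaws at about (285,175), straight above the red handle at (293,298). Clear to descend.

```bash
python3 - <<'E'
from h import *
hit=bot.servo_line([473.8,-34,89],speed=60,until_force=8)
s=bot.read_state();print(hit,s["clock"],s["ee_pos"],s["ft_force"])
if not hit:
    bot.move_gripper(5,25)
    s=bot.read_state();print(s["clock"],s["grip_width"],s["grip_force"],s["ft_force"],s["ee_pos"])
    cv2.imwrite("pics/side2.png",cv2.resize(cam("side")["image"][160:300,200:380],None,fx=4,fy=4))
E
```

```text
False 5.1583 [473.93398397 -34.01295975  89.27029044] [ 0.72150969 -0.59365042  0.28971018]
5.5417 13.462176996413179 28.277045488357544 [13.04574083 17.1674983  -3.15569298] [475.48971217 -32.56275562  89.62796612]
```

View pics/side2.png

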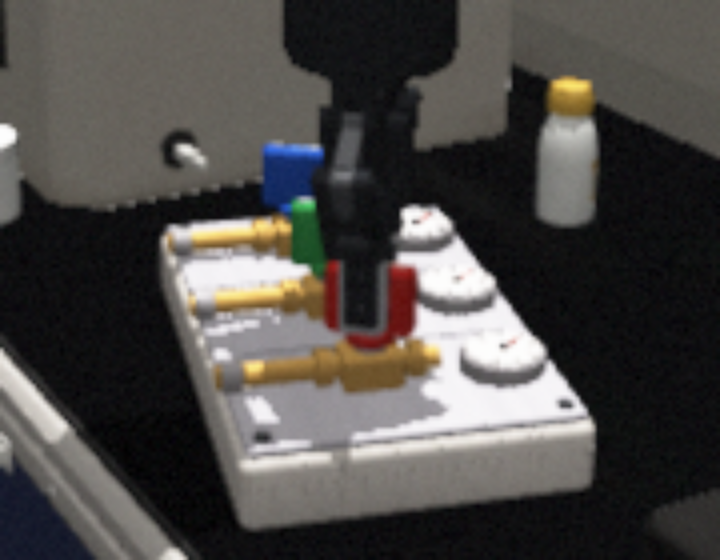

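Wing gripped at 13.5 mm. The valve axis is about 2 mm off my estimate, so I'll recentre on the measured pose and turn in steps.

```bash
python3 - <<'E'
from h import *
p=np.array([475.5,-32.6,89])
y0=-.72+np.pi; y1=-.297-1.571+np.pi
for k,y in enumerate(np.linspace(y0,y1,7)):
    bot.servo_line(p,down(y),speed=40) if k==0 else bot.move_to(p,down(y))
    bot.dwell(.15)
    s=bot.read_state();f=np.array(s["ft_force"]);print(round(s["clock"],2),round(y,3),np.round(f,1),np.round(s["moment"],2),np.round(s["ee_pos"],1),s["grip_width"])
    e=np.array(s["ee_pos"])-p; p[:2]+=e[:2]
    if np.linalg.norm(f)>60: print("stop");break
cv2.imwrite("pics/side3.png",cv2.resize(cam("side")["image"][160:300,200:380],None,fx=4,fy=4))
E
```

```text
5.99 2.422 [-0.   5.3  6.1] [ 0.88 -0.   -0.01] [475.8 -32.2  89.5] 13.413277901443543
6.44 2.23 [-2.2  4.5  6.2] [ 0.5   0.27 -0.1 ] [476.  -32.   89.4] 13.869977610628487
6.89 2.039 [-1.8  3.7  7.2] [ 0.49  0.22 -0.05] [476.2 -31.9  89.5] 13.405076000128533
7.34 1.848 [-1.3  3.3  6.1] [ 0.36  0.19 -0.07] [476.4 -31.8  89.5] 13.413883925206292
7.79 1.656 [0.5 3.  5.6] [ 0.38  0.27 -0.1 ] [476.7 -31.7  89.5] 13.215937329688936
8.24 1.465 [-0.4  1.9  6.2] [ 0.26  0.26 -0.09] [476.9 -31.7  89.5] 13.410515538858563
8.69 1.274 [-0.2  1.3  6.4] [0.2  0.25 0.23] [477.1 -31.7  89.4] 13.400078343419676
```

View pics/side3.png

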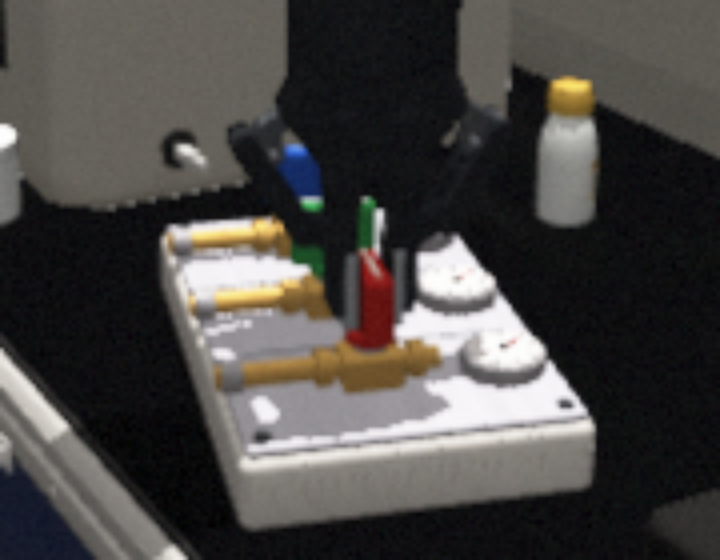

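The wing now stands square across the pipe, and the moment jumped at the last step, which suggests the stop. Release, lift and check.

```bash
python3 - <<'E'
from h import *
bot.move_gripper(42)
p=np.array(bot.read_state()["ee_pos"]);p[2]=200
bot.servo_line(p,speed=100)
bot.servo_line([330,-23,260],speed=200)
c=cam("top");print(bot.read_state()["clock"],bot.read_state()["ft_force"])
cv2.imwrite("pics/top4.png",cv2.resize(c["image"][145:285,200:380],None,fx=4.2,fy=4.2,interpolation=cv2.INTER_CUBIC))
E
```

```text
11.375 [0.29989919 0.28077763 0.80215601]
```

View pics/top4.png

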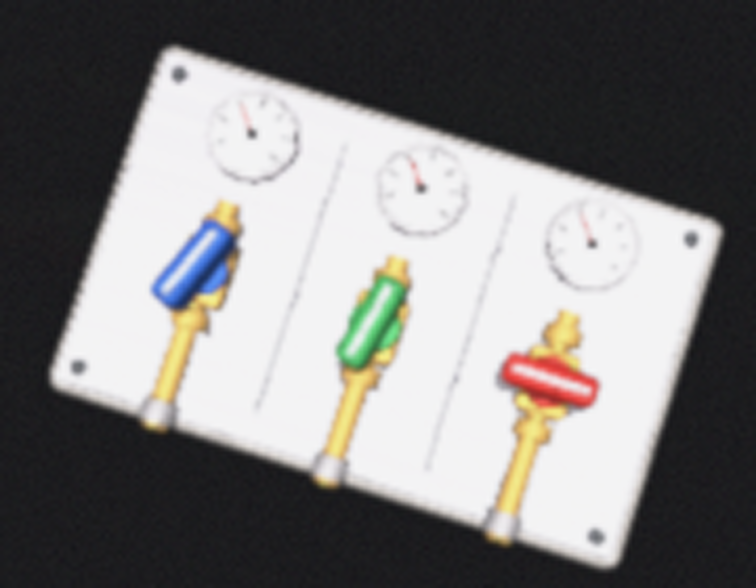

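The red line runs from (508,369) to (592,392), about 3° from the panel's row direction, inside the 10° allowed. Blue and green have not moved.

```bash
python3 -c "
from rig import bot
print(bot.finish_job())"
```

```text
the job is handed in; nothing more can be done
None
```

The red valve is shut, about 3° from square in the last picture (10° allowed); the gripper has let go and is clear, the blue and green handles have not moved, and the job is handed in at about 11.4 s of the 32 s allowed (no verdict was returned).

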